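Torque the monitor-arm foot bolt on the study desk

ROBOT

A 6-joint arm with a two-finger parallel gripper is mounted at the origin on the work surface. World frame = base frame: x ahead of the robot, y to its left, z up, the work surface at z = 0. Lengths are in m, angles in rad, forces in N, time in s.
With the tool pointing down it reaches from about 0.325 to 0.875 m from the base axis. Payload 4.4 kg.
Tool frame: the origin (TCP) lies at the very end of the fingers, on their centre line; the grasp point (between the pads) lies 19 mm behind it (ctrl.tcp_to_grasp is the distance from the TCP to the grasp point, in m); z points along the fingers, y is the line along which they close (so a half turn about z gives the same grasp; the last joint's range is limited). The gripper opens to 85 mm and grips with 20 to 120 N. Pads are 22 mm wide; open, the fingers measure 114 mm over their backs; the gripper's body (76 mm by 85 mm) begins 54 mm behind the grasp point. The pads swing forward as they close: fully open they stand 13 mm farther back than shut.
Start: joints at [1.042, 0.207, 1.542, -0, 1.393, -0.15], TCP at [0.212, 0.534, 0.231] pointing down, gripper open.
Joint ranges: [-2.73, 2.73], [-0.86, 2.22], [0.23, 2.46], [-1.11, 4.25], [0.08, 2.63], [-2.82, 2.82]. Speed limits (rad/s): [2.79, 2.79, 3.14, 3.14, 3.14, 3.14].

INTERFACE

Orientations are given as [roll, pitch, yaw] about the fixed x, y, z axes, in that order (R = Rz(yaw) Ry(pitch) Rx(roll)).
In Python, from rig import ctrl, effector, kin, eyes, masks_of, tip_of gives the robot as it stands. Calls block until the motion is done:
- ctrl.move_pose(position, orientation): joint-space move of the TCP to a pose.
- ctrl.move_straight(position, feed=0.15, rotation=None): straight line of the TCP; rotation=None keeps the orientation; feed is the mean speed in m/s.
- ctrl.move_j(angles): joint-space move.
- effector.set_gripper(opening, f_grip=None): finger opening in m; f_grip is the grip in N (None keeps the last); returns when the fingers have stopped.
- ctrl.pause(seconds).
- kin.ik(position, orientation): joint angles nearest the present ones, or None.
- ctrl.observe(): the state.
- eyes.snapshot(name): name is "scene" or "side" or "wrist"; returns a dict with "frame" (384x512x3 uint8, red, green, blue), "depth" (384x512 float32, m along the optical axis (not along the pixel's ray), 0 where there is no reading), "vertical_fov" (degrees; the focal length in pixels is half the picture's height over the tangent of half this angle, whatever the lens; pixels are square), "cx", "cy" (the principal point, pixels), "position" and "rotation" of the camera in the world. Camera axes: x right, y down, z forward; pixel columns grow to the right and rows downward; lengths in m; the calibration is good to about 2 mm. A picture is of the moment at which its call begins.
A pose or a line that the arm cannot do raises ctrl.IKError and nothing moves.
- ctrl.finish_job(): hands the job in; it is judged then, once.
Trained networks look in a picture, given as the dict that the camera call returned (one of the last four; its "shot" number tells which), for a name from the list of things; names that differ only in an ending like _2 or _b are one class to them, and where a whole thing is asked for, a point or a joint stands for the part that bears it (a point fixed in the world has none). Each returns a list of dicts, best first, with "conf" (0 to 1); they miss things now and then, are a little off and sometimes report something else, mostly with a low value. They report only what shows in the picture. A call takes as long as a camera call.
- masks_of(picture, name): "mask" (384x512 bool, what is visible of it) and "rect" ([left, top, width, height] as shares, 0 to 1, of the picture: columns of its width, rows of its height, round what is visible of it).
- tip_of(picture, name): "at" ([column, row] as shares, 0 to 1, of the picture: columns of its width, rows of its height: a listed point, or the origin of a listed thing).
The state is a dict: "t": time; "joint_pos": joint angles; "qvel": joint speeds; "effort": joint torques, N m; "ee_pos": TCP position; "eef_rot": TCP orientation; "ft_force": force on the tool from outside, world axes, zero at the start; "wrist_torque": the same for the moment, N m; "width": finger opening in m; "grasp_force": force on a finger pad.
Only numpy, scipy, OpenCV 4.12 (cv2) and the standard library are available. Lean on these libraries where they do the work, as an engineer would, in place of code of your own. Each camera call takes 0.05 s, during which the arm holds its last target. There are 200 camera calls.

TASK

Two monitor-arm feet stand bolted to the study desk, each with a wrench sitting on its bolt. Take the click-handle wrench (the one with a fork-and-pin joint partway along its handle), turn it clockwise as seen from above to tighten its bolt until the bolt stops and the wrench's joint clearly trips, then stop before the joint folds up to its end, and let go, leaving the wrench on the bolt. Never loosen the bolt, and leave the one-piece wrench on the other foot where it is.

Things in the scene. Friction and masses are not known exactly. Their poses are not given: they have to be found in the camera images.
- click_grip (a point): Middle of the click-handle wrench's grip: a level black round bar 26 mm thick, 95 mm long, its centre line 62 mm above the desk, free below and beside. +x runs along the handle to the joint pin, 130 mm away (steel fork 30 mm wide); the bolt axis lies 60 mm beyond the pin, in line while untripped. The grip points roughly at the robot; tightening moves it to the robot's left (+y). +z is up.
- bolt (a joint): Turn of the bolt and the wrench's head (round, 38 mm) about the upright bolt axis, rad, growing clockwise seen from above (tightening). Starts at 0 to 0.3, takes about 2 N at the grip, stops tight at 0.55. The wrench cannot come off. The bolt sits on a dark steel monitor-arm foot, 150 x 100 mm, with a pole 148 mm high on the side away from the grip.
- clicker (a joint): Fold at the breakaway fork, i.e. turn of the handle about the upright joint pin relative to the head, rad, clockwise seen from above. 0 = straight (start); stays so while the bolt turns. With the bolt tight, about 8 N across the grip's middle trips it; the handle folds on about the pin with steady resistance and stays where left. Clearly tripped: over 0.12. End stop: 0.6.
- plain_wrench (a joint): Turn of the other wrench, to be left alone, rad, 0 at the start: a one-piece wrench of the same height, length and materials but with no fork and pin and a flat-sided grip, on the bolt of the other foot. The two feet stand 280 to 420 mm apart, left and right, and may be swapped.

How it is judged:
By the outcome, as a careful person would: the job done as asked, in the order asked, and still so for the second after the job is handed in, with the robot touching nothing.
It also fails if it takes over 32 s, if anything falls off the work surface, if the arm or the gripper's body presses on something with over 40 N, if the wrist force passes 120 N, or if a joint passes its speed limit or range.

## Working session

There is one attempt and no reset: what is moved stays moved. The work goes in short steps, each a Python script; the robot and the scene stay as the last script left them, time stands still between calls to the robot, and variables do not carry over. Pictures are saved under pics/ and viewed, at most 10 in all, crops included, and the job is handed in when it is done.

```bash
mkdir -p pics; cat > h.py <<'E'
import numpy as np, cv2
from rig import ctrl, effector, kin, eyes, masks_of, tip_of
def cam(p):
    f=192/np.tan(np.radians(p["vertical_fov"])/2); return f
def R(p):
    r=np.array(p["rotation"],float)
    return r
def world(p,uv,z=None):
    """uv pixels (N,2); depth or plane z"""
    uv=np.atleast_2d(uv).astype(float); f=cam(p)
    d=np.c_[(uv[:,0]-p["cx"])/f,(uv[:,1]-p["cy"])/f,np.ones(len(uv))]
    c=np.array(p["position"]); w=d@R(p).T
    if z is None: s=p["depth"][uv[:,1].astype(int),uv[:,0].astype(int)]
    else: s=(z-c[2])/w[:,2]
    return c+w*s[:,None]
def save(p,n): cv2.imwrite(f"pics/{n}.png",cv2.cvtColor(p["frame"],cv2.COLOR_RGB2BGR))
E
python3 - <<'E'
from h import *
ims=[]
for n in ("scene","side"):
    p=eyes.snapshot(n); ims.append(p["frame"])
    print(n,p["position"],p["rotation"])
    for k in ("click_grip","plain_wrench","bolt","clicker"):
        for m in tip_of(p,k)[:2]:
            uv=np.array(m["at"])*[512,384]; print(k,'tip',round(m["conf"],2),uv.round(),world(p,uv,0.062).round(3))
        for m in masks_of(p,k)[:2]:
            v,u=np.nonzero(m["mask"]); w=world(p,np.c_[u,v]); w=w[(w[:,2]>.03)&(w[:,2]<.09)]
            print(k,'mask',round(m["conf"],2),len(u),(np.array(m["rect"])*[512,384,512,384]).round(),np.median(w,0).round(3) if len(w) else '')
im=np.vstack(ims); im=cv2.resize(im,(400,600)); 
cv2.imwrite("pics/a.png",cv2.cvtColor(np.hstack(ims)[:, :],cv2.COLOR_RGB2BGR)[:, :] if 0 else cv2.cvtColor(cv2.resize(ims[0],(800,600)),cv2.COLOR_RGB2BGR))
print(ctrl.observe())
E
```

```text
scene [ 1.09806894 -0.06104865  0.71069276] [-2.4103823  -0.01967686  1.56845213]Traceback (most recent call last):
  File "<stdin>", line 8, in <module>
  File "h.py", line 14, in world
    else: s=(z-c[2])/w[:,2]
                     ~^^^^^
IndexError: too many indices for array: array is 1-dimensional, but 2 were indexed
```

Rotation is given as roll-pitch-yaw.

```bash
sed -i 's/    r=np.array(p\["rotation"\],float)/    r=Rotation.from_euler("xyz",p["rotation"]).as_matrix()/; 1a from scipy.spatial.transform import Rotation' h.py
python3 - <<'E'
from h import *
for n in ("scene","side"):
    p=eyes.snapshot(n)
    cv2.imwrite(f"pics/{n}.png",cv2.cvtColor(cv2.resize(p["frame"],(800,600)),cv2.COLOR_RGB2BGR))
    print(n,p["position"],p["rotation"])
    for k in ("click_grip","plain_wrench","bolt","clicker"):
        for m in tip_of(p,k)[:2]:
            uv=np.array(m["at"])*[512,384]; print(k,'tip',round(m["conf"],2),uv.round(),world(p,uv,0.062).round(3))
        for m in masks_of(p,k)[:2]:
            v,u=np.nonzero(m["mask"]); w=world(p,np.c_[u,v]); w=w[(w[:,2]>.03)&(w[:,2]<.09)]
            print(k,'mask',round(m["conf"],2),len(u),(np.array(m["rect"])*[512,384,512,384]).round(),np.median(w,0).round(3) if len(w) else '')
print(ctrl.observe())
E
```

```text
scene [ 1.09806894 -0.06104865  0.71069276] [-2.4103823  -0.01967686  1.56845213]
click_grip tip 0.72 [202. 168.] [[ 0.45  -0.161  0.062]]
click_grip mask 0.68 552 [195. 151.  15.  56.] [ 0.489 -0.161  0.071]Traceback (most recent call last):
  File "<stdin>", line 7, in <module>
ValueError: it knows: click_grip
```

View pics/scene.png

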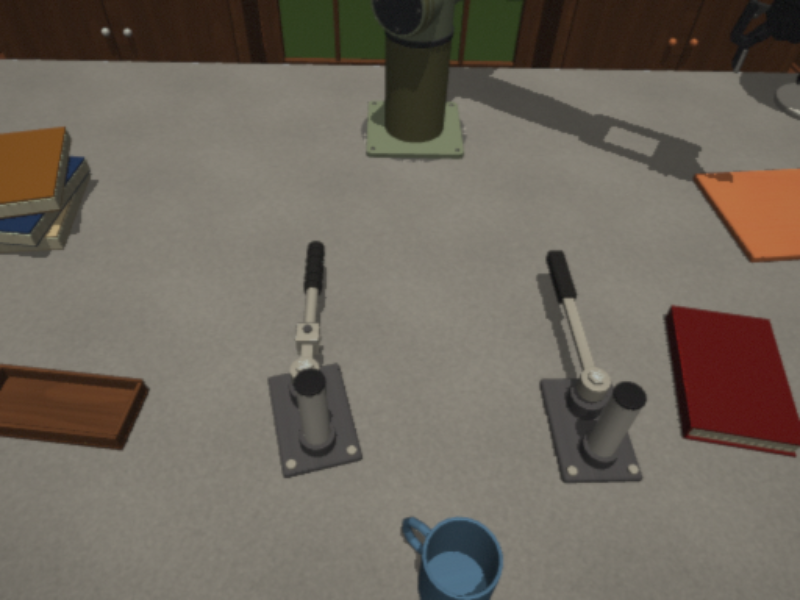

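The scene view shows the click wrench on the image's left foot (robot's right): grip at about (315,267) and fork at (308,332) in the 800x600 picture. The plain wrench is at (562,275). I'll push the grip with closed fingers from its -y side. First I'll go above that side and look with the wrist camera.

```bash
python3 - <<'E'
from h import *
p=eyes.snapshot("scene")
g,pin,b,pl=[world(p,np.array(q)*.64,z)[0] for q,z in(((315,267),.066),((308,327),.075),((305,366),.075),((562,275),.066))]
print(g,pin,b,pl, np.linalg.norm(pin-g),np.linalg.norm(b-pin))
effector.set_gripper(0.0)
print(ctrl.observe()["t"])
ctrl.move_pose([0.45,-0.23,0.26],[np.pi,0,0])
o=ctrl.observe();print(o["t"],o["ft_force"],o["joint_pos"])
p=eyes.snapshot("wrist"); 
cv2.imwrite("pics/w1.png",cv2.cvtColor(cv2.resize(p["frame"],(800,600)),cv2.COLOR_RGB2BGR))
for m in tip_of(p,"click_grip")[:2]:
    uv=np.array(m["at"])*[512,384]; print('tip',round(m["conf"],2),uv.round(),world(p,uv,0.062).round(3))
for m in masks_of(p,"click_grip")[:2]:
    v,u=np.nonzero(m["mask"]); w=world(p,np.c_[u,v]); w=w[(w[:,2]>.05)&(w[:,2]<.09)]
    c=w.mean(0); print('mask',round(m["conf"],2),len(u),c.round(3),w.min(0),w.max(0),np.linalg.eigh(np.cov((w-c)[:,:2].T))[1][:,1])
E
```

```text
[ 0.46326677 -0.16043391  0.066     ] [ 0.584623   -0.15920459  0.075     ] [ 0.64806246 -0.15733756  0.075     ] [0.47362335 0.20476368 0.066     ] 0.12169570789138037 0.06346693132669445
1.0667
3.8833 [ 0.08243076 -0.47103005  0.76286762] [-6.42653185e-01  3.49503516e-02  1.67285672e+00  2.39902240e-04
  1.43385872e+00  9.26859715e-01]
tip 0.55 [204. 160.] [[ 0.464 -0.163  0.062]]
mask 0.96 2318 [ 0.493 -0.163  0.07 ] [ 0.41594153 -0.17584407  0.05604549] [ 0.57884925 -0.14780062  0.07643265] [-0.99958416 -0.02883598]
```

View pics/w1.png

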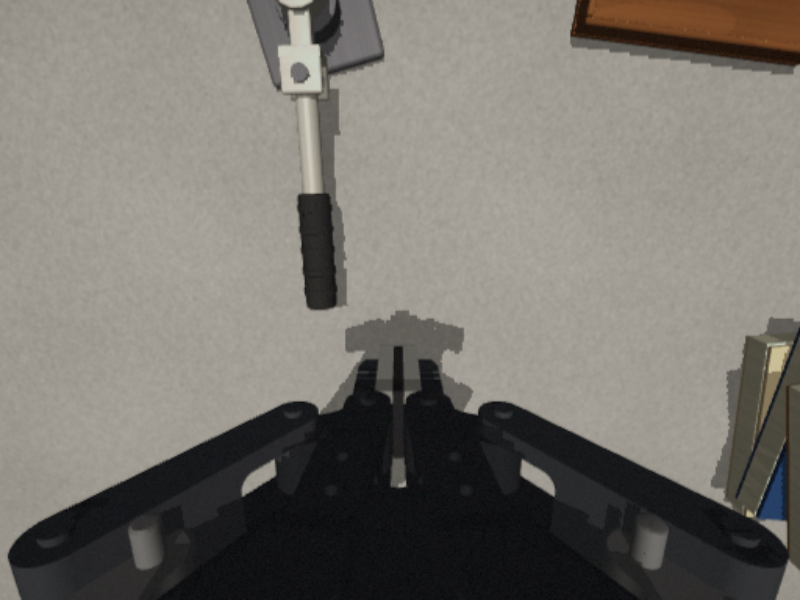

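The wrist view shows the fork and pin at (300,72) and the grip at (317,250), which confirms this is the click wrench. The grip's centre is at (0.464,-0.163) and the bolt is at about (0.654,-0.157). I'll lower beside it and push in steps, watching the force.

```bash
cat >> h.py <<'E'
B=np.array([.654,-.1575]); A0=-.029; OFF=.0275; Z=.042
def u(a): return np.array([-np.cos(a),np.sin(a)])
def n(a): return np.array([np.sin(a),np.cos(a)])
def go(c,r,a,feed=.06,off=OFF,z=Z):
    q=c+r*u(a)-off*n(a)
    ctrl.move_straight([*q,z],feed=feed,rotation=[np.pi,0,-a])
    o=ctrl.observe(); return o,o["ft_force"][:2]@-n(a)
E
python3 - <<'E'
from h import *
go(B,.19,A0,.2,.06,.12); o,f0=go(B,.19,A0,.15,.06); print(o["t"],f0)
o,f=go(B,.19,A0,.08,OFF+.004)
print(o["t"],f-f0)
for a in np.arange(A0+.03,A0+.5,.045):
    o,f=go(B,.19,a); print(round(o["t"],2),round(a-A0,3),round(f-f0,2),o["ee_pos"].round(4))
    if f-f0>5: break
p=eyes.snapshot("scene")
cv2.imwrite("pics/s2.png",cv2.cvtColor(cv2.resize(p["frame"][100:320,100:400],(800,587)),cv2.COLOR_RGB2BGR))
E
```

```text
5.5583 1.1801034907074648
6.0667 -1.2183555247887927
6.38 0.03 -0.14 [ 0.464  -0.1849  0.042 ]
6.67 0.075 -1.96 [ 0.4629 -0.1764  0.042 ]
6.96 0.12 -1.13 [ 0.4622 -0.1677  0.0419]
7.25 0.165 -0.63 [ 0.462 -0.159  0.042]
7.54 0.21 -1.67 [ 0.4622 -0.1504  0.042 ]
7.83 0.255 -1.67 [ 0.4627 -0.1418  0.042 ]
8.12 0.3 -1.08 [ 0.4636 -0.1332  0.042 ]
8.42 0.345 2.51 [ 0.4647 -0.1253  0.042 ]
8.71 0.39 3.03 [ 0.4663 -0.1169  0.042 ]
9.0 0.435 3.82 [ 0.4685 -0.1084  0.042 ]
9.29 0.48 3.88 [ 0.4711 -0.1001  0.0421]
```

View pics/s2.png

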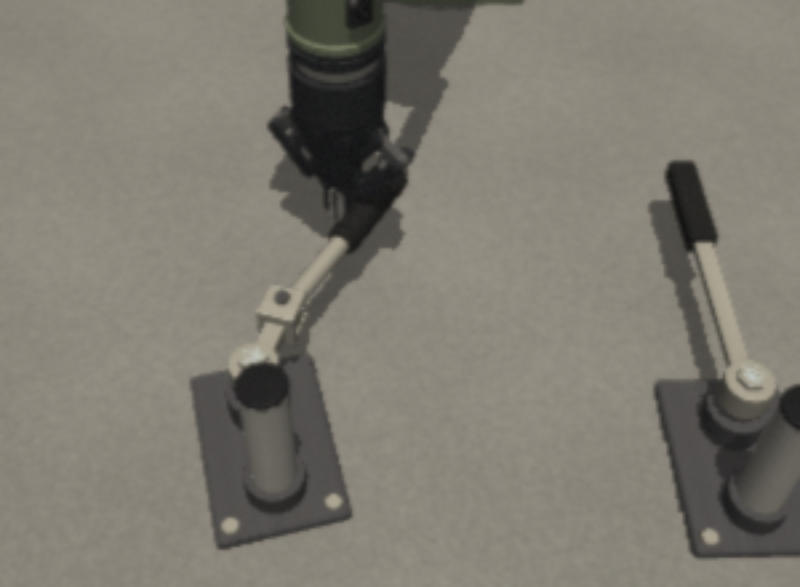

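The picture shows the handle already bent at the fork: pin (282,297), bolt head (253,358), grip heading to (400,180). The force stepped up at about 0.32 rad. I'll back off, rise, and measure the fold from above.

```bash
python3 - <<'E'
from h import *
a=A0+.475
go(B,.19,a,.1,.06); go(B,.19,a,.2,.09,.26)
ctrl.move_pose([.44,-.15,.30],[np.pi,0,0])
o=ctrl.observe();print(o["t"])
p=eyes.snapshot("wrist")
np.savez("w2.npz",**{k:p[k] for k in("depth","vertical_fov","cx","cy","position","rotation")})
cv2.imwrite("pics/w2.png",cv2.cvtColor(cv2.resize(p["frame"],(800,600)),cv2.COLOR_RGB2BGR))
for m in masks_of(p,"click_grip")[:1]:
    v,uu=np.nonzero(m["mask"]); w=world(p,np.c_[uu,v]); w=w[(w[:,2]>.05)&(w[:,2]<.09)]
    c=w.mean(0); e=np.linalg.eigh(np.cov((w-c)[:,:2].T))[1][:,1]; print(m["conf"],c.round(3),e,np.arctan(-e[1]/e[0]))
E
```

```text
11.575
0.72 [ 0.509 -0.093  0.07 ] [-0.86979136  0.49341969] 0.516017011905512
```

View pics/w2.png

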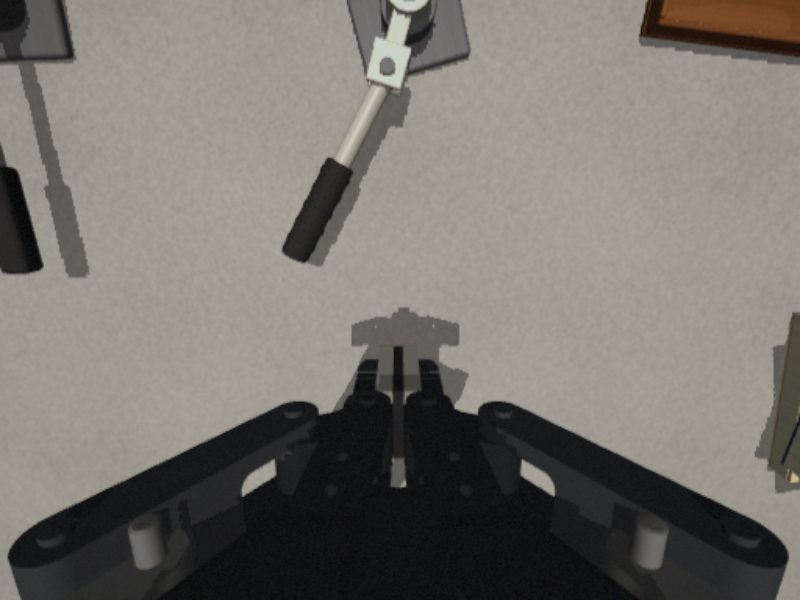

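The wrist view shows the fork's pin at (387,66), the bolt at (408,3) and the grip axis running from (340,163) to (297,256). I'll compute the fold in world coordinates.

```bash
python3 - <<'E'
from h import *
p=dict(np.load("w2.npz"))
s=.64
q=np.array([(408,3),(387,66),(375,95),(340,163),(297,256),(374,38),(368,78),(411,45),(403,88)])*s
w=world(p,q); print(w.round(4))
w2=world(p,q,.075); print(w2[:2])
d=lambda A,C: np.arctan2(C[1]-A[1],-(C[0]-A[0]))
print("handle",d(w[1],(w[3]+w[4])/2),d(w[3],w[4]),"head edges",d(w2[5],w2[6]),d(w2[7],w2[8]),"B->pin",np.arctan2(w[1][1]-B[1],B[0]-w[1][0]))
E
```

```text
[[ 0.6399 -0.1568  0.0738]
 [ 0.5947 -0.1405  0.0808]
 [ 0.576  -0.1303  0.0702]
 [ 0.523  -0.0996  0.0698]
 [ 0.4437 -0.0587  0.0746]
 [ 0.6344 -0.1272  0.0124]
 [ 0.5869 -0.1253  0.0781]
 [ 0.6281 -0.1611  0.0143]
 [ 0.5855 -0.1535  0.0488]]
[[ 0.63946281 -0.1568187   0.075     ]
 [ 0.59613185 -0.14039165  0.075     ]]
handle 0.5038724440050475 0.4755015057865926 head edges 0.18392563434832612 0.19925976677177432 B->pin 0.27895440564633145
```

The handle is at about 0.50 rad and the head at about 0.25, so the fold is about 0.22, give or take 0.05. That is tripped, but I want more margin. I'll push about 0.11 rad more about the pin, which stays well short of 0.6.

```bash
python3 - <<'E'
from h import *
P=np.array([.595,-.1405])
ctrl.move_pose([*(P+.13*u(.5)-.06*n(.5)),.14],[np.pi,0,-.5])
o,f0=go(P,.13,.5,.15,.06); print(o["t"],f0)
o,f0=go(P,.13,.5,.08,.030); print(o["t"],f0)
for a in (.5,.54,.58,.61):
    o,f=go(P,.13,a,.05,.024); print(round(o["t"],2),a,f-f0,o["ee_pos"])
go(P,.13,a,.1,.06); go(P,.13,a,.2,.09,.26)
ctrl.move_pose([.44,-.15,.30],[np.pi,0,0])
p=eyes.snapshot("wrist"); print(ctrl.observe()["t"])
np.savez("w3.npz",**{k:p[k] for k in("depth","vertical_fov","cx","cy","position","rotation")})
cv2.imwrite("pics/w3.png",cv2.cvtColor(cv2.resize(p["frame"],(800,600)),cv2.COLOR_RGB2BGR))
E
```

```text
13.1667 1.2614981652276194
13.6917 0.8800985839925286
13.96 0.5 -0.3276139255828714 [ 0.46934601 -0.09934497  0.04198986]
14.22 0.54 4.347010067700082 [ 0.47070298 -0.09512054  0.04196941]
14.47 0.58 5.081465230279205 [ 0.47261732 -0.09019456  0.04194691]
14.72 0.61 5.410716242049139 [ 0.47413283 -0.08662852  0.04194722]
17.1833
```

View pics/w3.png

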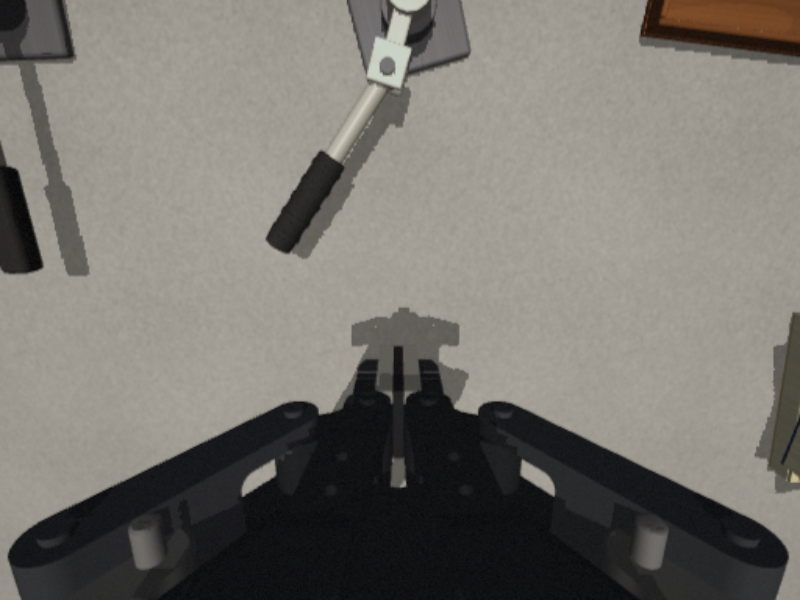

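The pin has not moved, still at (387,66), so the bolt is tight. The handle has folded further, with the grip end now at (280,245), to a fold of about 0.32 rad. The robot is clear of everything, so I'm handing in.

```bash
python3 -c "
from rig import ctrl; print(ctrl.finish_job())"
```

```text
the job is handed in; nothing more can be done
None
```

I handed the job in at about 17 s: the bolt is tight against its stop, the click wrench's joint is tripped to a fold of about 0.32 rad (my estimate from the wrist pictures; the end stop is 0.6), the wrench is let go on its bolt, and I never touched the plain wrench.

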